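Cover the lock insert and tuck its plate under the hasp strap

ROBOT

A 7-joint arm with a two-finger parallel gripper is mounted at the origin on the work surface. World frame = base frame: x ahead of the robot, y to its left, z up, the work surface at z = 0. Lengths are in m, angles in rad, forces in N, time in s.
With the tool pointing down it reaches from about 0.425 to 0.875 m from the base axis. Payload 4.7 kg.
Tool frame: the origin (TCP) lies between the finger pads; the fingertips stand 8 mm ahead of it and the grasp point (between the pads) lies 11 mm behind it; z points along the fingers, y is the direction in which the jaws open and shut (so a half turn about z gives the same grasp; the last joint's range is limited). The gripper opens to 87 mm and grips with 3 to 60 N. Pads are 19 mm wide; open, the fingers measure 117 mm over their backs; the gripper's body (75 mm by 190 mm) begins 51 mm behind the grasp point.
Start: joints at [1.22, 0.321, -0.07, 1.45, 0.023, 1.371, -0.057], TCP at [0.232, -0.607, 0.231] pointing down, gripper open.
Joint ranges: [-2.86, 2.86], [-0.3, 2.09], [-1.38, 1.24], [0.06, 2.45], [-1.56, 4.7], [0.09, 2.05], [-2.69, 2.69]. Speed limits (rad/s): [2.57, 2.57, 3.14, 3.14, 3.14, 3.14, 3.14].

INTERFACE

Orientations are given as a rotation vector (axis times angle).
In Python, from bench import ctrl, optics, ticket gives the robot as it stands.
- The arm moves only by the tool play_rows, never from a script. Its argument "motion" is a list of rows, each a list of 5 numbers: the closure, from 0 (fully open) to 1 (shut), then the shift along the tool's x, y, z in cm, then the turn about the tool's z in rad. In form: [[jaw, tx, ty, tz, spin], ...]. A call has 1 to 20 rows; each row shifts and turns the commanded pose from where the row before left it, along the tool's axes as they then stand; what a row does not reach is not made up. A row lasts 1/8 s, in which the tool goes at most 62.5 mm and 10.7 degrees, less where a joint would pass 70% of its speed; a pose out of reach is approached as far as the arm can. A call is refused whole if a number of a shift passes 6.25 or a number of a turn 0.188, either way. A call with a gripper value outside its range is refused whole. The fingers move at their own pace and stop on an object; "force" is the grip in N (left out, the last holds). Time passes only in rows, so rows that do not move let the fingers close. It gives the time, the measured TCP pose, the force and the opening at its end, in the units of the state.
- ctrl.get_state(): the state, without advancing time (a new reading comes with each control period).
- optics.get_image(name): name is "scene" or "top" or "wrist"; returns the picture (480x640x3 uint8, red, green, blue); there is no depth.
- optics.calibration(name): a dict with "K" (3x3 intrinsics, pixels), "pose" (4x4, takes a point from camera to world coordinates); the wrist camera has in their place "hand_eye" (4x4, takes a point from camera to tool coordinates, whose origin is the TCP and whose axes are the flange's). Camera axes: x right, y down, z forward; pixel columns grow to the right and rows downward; lengths in m; the calibration is good to about 2 mm. A picture is of the moment at which its call begins: read the wrist's pose just before it. calibration takes no time and is no camera call.
- ticket.close_job(): hands the job in, once; it reports no verdict.
The state is a dict: "time": time; "joint_positions": joint angles; "qd": joint speeds; "joint_torque": joint torques, N m; "position": TCP position; "tool_rot": TCP orientation; "ft_force": force on the tool from outside, world axes, zero at the start; "torque": the same for the moment, N m; "grip_width": opening from 0.0 (shut) to 1.0 (fully open).
Only numpy, scipy, OpenCV 4.12 (cv2) and the standard library are available. Lean on these libraries where they do the work, as an engineer would, in place of code of your own. Each camera call takes 0.05 s, during which the arm holds its last target.

TASK

Seat the brass insert in the recess of the pine lock rail and press it fully home, then lay the zinc cover plate squarely over it with its front edge slid at least 15 mm under the free edge of the rusty hasp strap, without lifting the strap. Finish while still holding the plate there, pressing it flat onto the rail with a light steady push of about 10 N; do not let go. Leave the padlock, butt hinge, thumb latch and glass canister where they lie.

Things in the scene. Friction and masses are not known exactly. Their poses are not given: they have to be found in the camera images.
- recess (a point): Centre of the mouth of the rectangular recess in the fixed pine rail, level with the rail's top face (33 mm above the work surface; the drawer bottom is at 6 mm). x runs along the rail towards the strap, y across, z up. The recess is 48 mm (x) by 30 mm (y), 21.5 mm deep, with a 2 mm chamfer round its mouth.
- strap_edge (a point): Middle of the hasp strap's free edge, on its underside, 65 mm along x from recess, 9 mm above the rail's top. The rusty steel strap is a hinged leaf 54 mm wide (y), 3 mm thick, 65 mm from this edge to its pin, with a 32 x 12 mm slot. Its first 40 mm overhang the rail with a 9 mm gap; then a dark wooden shim closes the gap, a stop 105 mm from recess.
- strap (a joint): Hinge angle of the hasp strap (rad): 0 lying flat, growing as its free edge lifts. It falls back by its own 90 g. More than 0.15 (free edge up about 10 mm) counts as lifted.
- insert_center (a point): Centre of the loose brass insert, a block with a black mark on top, 44 mm (x) by 26 mm (y) by 20 mm high (z), about 180 g, standing on the drawer bottom; either way round fits. Fully home, its top is 1.5 mm below the rail's top and this point 11.5 mm below recess.
- cover_grip (a point): Centre of the upright steel grip rib on the loose zinc cover plate: 130 mm (x) by 56 mm (y), 4 mm thick, 190 g, lying flat. The rib is 34 mm long (x), 12 mm thick (y), 28 mm above the plate's top face; this point is 18 mm above the plate's underside, 15 mm behind its middle. x points to the front edge (the one farther from the rib), which goes under the strap; z up.
- cover_edge (a point): Middle of the cover plate's front edge, on its underside, 80 mm from cover_grip along x and 18 mm lower. Axes as cover_grip.
- cover: The zinc cover plate with its rib; origin in the middle of the underside, axes as cover_grip.
- rail: The pine rail, a fixed board 260 x 100 mm, 27 mm thick, on the drawer bottom; origin in the middle of its underside, axes as recess, which lies on its centre line 35 mm towards -x.
- padlock: Squat brass padlock lying flat, body 42 x 50 mm, 24 mm thick, shackle reaching 50 mm from its middle along x; origin at the underside of the body. Leave alone.
- butt_hinge: Zinc butt hinge lying open, 53 x 70 mm, 7 mm high; origin at its underside. Leave alone.
- thumb_latch: Black iron thumb latch, 130 x 32 mm, 18 mm high; origin at its underside. Leave alone.
- canister: Clear glass canister of keys with a tin lid, 80 mm across, 103 mm high; origin at its underside. Leave alone.

How it is judged:
By the outcome, as a careful person would: the job done as asked, in the order asked, and still so for the second after the job is handed in, while the arm keeps its last pose, push and grip.
It also fails if it takes over 61 s, if anything falls off the work surface, if the arm or the gripper's body presses on something with over 40 N, if the wrist force passes 120 N, or if a joint passes its speed limit or range.

## Working session

There is one attempt and no reset: what is moved stays moved. The work goes in short steps, Python scripts to look and compute and a tool call to move; the robot and the scene stay as the last step left them, time stands still between calls to the robot, and variables do not carry over. Pictures are saved under pics/ and viewed, and the job is handed in when it is done.

Besides the shell and the picture viewer there is one more tool, called after "Request:" in YAML: its name, and indented under it one key for each argument. play_rows: Moves the arm, as the interface text tells. Its arguments: {"type":"object","properties":{"motion":{"type":"array"},"force":{"type":"number"}},"required":["motion"]}

```bash
ls; mkdir -p pics
python3 - <<'E'
from bench import ctrl, optics, ticket
import cv2,numpy as np
s=ctrl.get_state()
for k,v in s.items(): print(k,np.round(v,4))
for n in ["scene","top","wrist"]:
    cv2.imwrite(f"pics/{n}0.png",optics.get_image(n)[:,:,::-1])
    c=optics.calibration(n)
    for k,v in c.items(): print(n,k,np.round(v,4).tolist() if not isinstance(v,str) else v)
E
```

```text
pics
time 0.0
joint_positions [ 1.2201  0.3218 -0.0701  1.4517  0.0226  1.3708 -0.0569]
qd [-0.0007 -0.0002  0.0023 -0.0007 -0.0002  0.0006  0.0012]
joint_torque [-3.00000e-04 -4.91295e+01 -4.04400e-01 -3.12530e+01 -6.40000e-02
  4.39000e-02  2.00000e-04]
position [ 0.2317 -0.6067  0.2295]
tool_rot [-3.0876e+00 -5.6960e-01  7.0000e-04]
ft_force [ 0.0453 -0.6366 -0.0432]
torque [-0.0123 -0.0039  0.0133]
grip_width 1.0012
scene K [[498.7099, 0.0, 321.3266], [0.0, 498.7099, 231.3348], [0.0, 0.0, 1.0]]
scene pose [[-0.8359, 0.4122, -0.3623, 0.9703], [0.5488, 0.6252, -0.5549, 0.6179], [-0.0023, -0.6627, -0.7489, 0.8939], [0.0, 0.0, 0.0, 1.0]]
top K [[571.1108, 0.0, 303.602], [0.0, 571.1108, 246.5365], [0.0, 0.0, 1.0]]
top pose [[0.0112, -0.9978, 0.0651, 0.4796], [-0.9999, -0.0114, -0.0023, 0.0067], [0.0031, -0.0651, -0.9979, 1.4129], [0.0, 0.0, 0.0, 1.0]]
wrist K [[382.8346, 0.0, 316.9768], [0.0, 382.8346, 240.6742], [0.0, 0.0, 1.0]]
wrist hand_eye [[-0.0002, -0.9655, -0.2606, 0.0713], [1.0, -0.0002, -0.0, -0.0002], [-0.0, -0.2606, 0.9655, -0.1539], [0.0, 0.0, 0.0, 1.0]]
```

View pics/scene0.png

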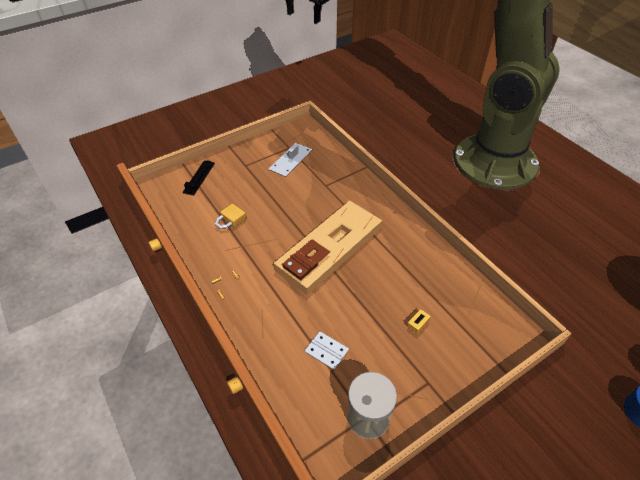

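View pics/top0.png

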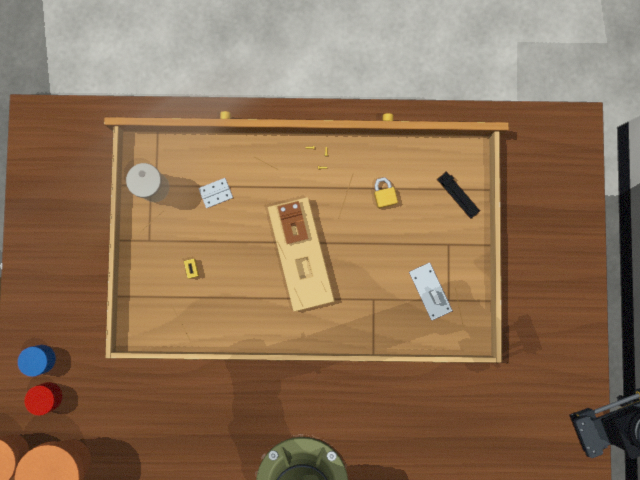

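View pics/wrist0.png

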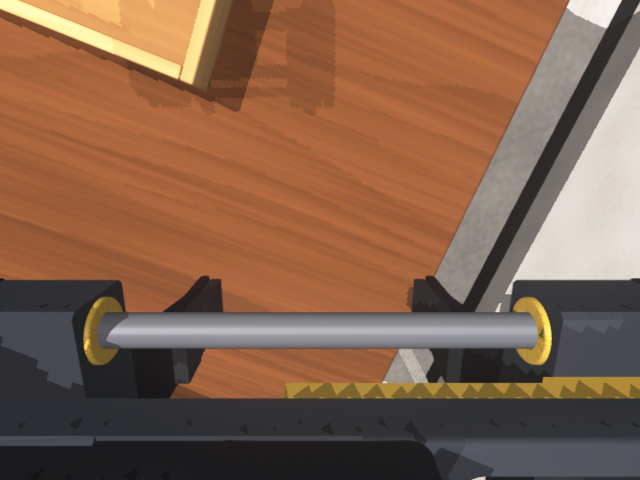

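```bash
cat > h.py <<'E'
from bench import ctrl, optics, ticket
import cv2,numpy as np
from scipy.spatial.transform import Rotation as R
def st():
    s=ctrl.get_state(); T=np.eye(4); T[:3,:3]=R.from_rotvec(s["tool_rot"]).as_matrix(); T[:3,3]=s["position"]; return s,T
def shot(cam,name):
    s,T=st(); im=optics.get_image(cam); cv2.imwrite(f"pics/{name}.png",im[:,:,::-1])
    c=optics.calibration(cam); P=T@c["hand_eye"] if cam=="wrist" else c["pose"]
    np.savez(f"pics/{name}.npz",K=c["K"],P=P); return im
def ray(name,px):
    d=np.load(f"pics/{name}.npz"); K,P=d["K"],d["P"]
    px=np.atleast_2d(np.array(px,float)); h=np.c_[px,np.ones(len(px))]
    return P[:3,3],(P[:3,:3]@np.linalg.inv(K)@h.T).T
def onz(name,px,z):
    o,d=ray(name,px); return o+d*((z-o[2])/d[:,2])[:,None]
def proj(name,X):
    d=np.load(f"pics/{name}.npz"); K,P=d["K"],d["P"]; X=np.atleast_2d(X)
    p=(K@(P[:3,:3].T@(X-P[:3,3]).T)).T; return p[:,:2]/p[:,2:]
def tri(obs):
    A=np.zeros((3,3));b=np.zeros(3)
    for n,px in obs:
        o,d=ray(n,px);d=d[0]/np.linalg.norm(d[0]);M=np.eye(3)-np.outer(d,d);A+=M;b+=M@o
    X=np.linalg.solve(A,b)
    return X,[np.round(proj(n,X)[0]-px,1) for n,px in obs]
def crop(name,x0,y0,x1,y1,k):
    im=cv2.imread(f"pics/{name}.png")[y0:y1,x0:x1]; cv2.imwrite(f"pics/{name}_c{x0}_{y0}.png",cv2.resize(im,None,fx=k,fy=k,interpolation=cv2.INTER_CUBIC))
E
python3 - <<'E'
from h import *
for n in ["scene","top"]:
    c=optics.calibration(n); np.savez(f"pics/{n}0.npz",K=c["K"],P=c["pose"])
print("insert",onz("top0",[[191,268]],.026)); print("recess",onz("top0",[[305,267]],.033)); print("rib",onz("top0",[[437,297]],.03))
print("strap",onz("top0",[[292,208],[295,243]],.045))
print(onz("top0",[[108,355],[500,358],[500,130],[115,128]],.03))
E
```

```text
insert [[0.51482068 0.27605871 0.026     ]]
recess [[ 5.20160475e-01 -4.52903351e-04  3.30000000e-02]]
rib [[ 0.45142987 -0.31995882  0.03      ]]
strap [[0.66165072 0.03251645 0.045     ]
 [0.57714917 0.02425547 0.045     ]]
[[ 0.30427541  0.46888601  0.03      ]
 [ 0.30730809 -0.47058626  0.03      ]
 [ 0.86286842 -0.47681713  0.03      ]
 [ 0.85646598  0.47017841  0.03      ]]
```

Request:
play_rows:
  motion:
    - [0, 4.2, -2.7, 0, 0]
    - [0, 4.2, -2.7, 0, 0]
    - [0, 4.2, -2.7, 0, 0]
    - [0, 4.2, -2.7, 0, 0]
    - [0, 4.2, -2.7, 0, 0]
    - [0, 4.2, -2.7, 0, 0]
    - [0, 4.0, -2.8, 0, 0]
    - [0, 0, 0, 0, 0]
    - [0, 0, 0, 0, 0]

```text
time: 1.27
position: [0.4364, -0.326, 0.2304]
tool_rot: [3.089, 0.57, -0.001]
ft_force: [-1.4, 0.3, 0.1]
grip_width: 1.001
```

Run:
```python
from h import *
s,T=st(); print(s["time"],T.round(4)); shot("wrist","w1")
```

```text
1.275 [[ 9.342e-01  3.568e-01 -7.000e-04  4.364e-01]
 [ 3.568e-01 -9.342e-01 -5.000e-04 -3.260e-01]
 [-9.000e-04  2.000e-04 -1.000e+00  2.304e-01]
 [ 0.000e+00  0.000e+00  0.000e+00  1.000e+00]]
```

View pics/w1.png

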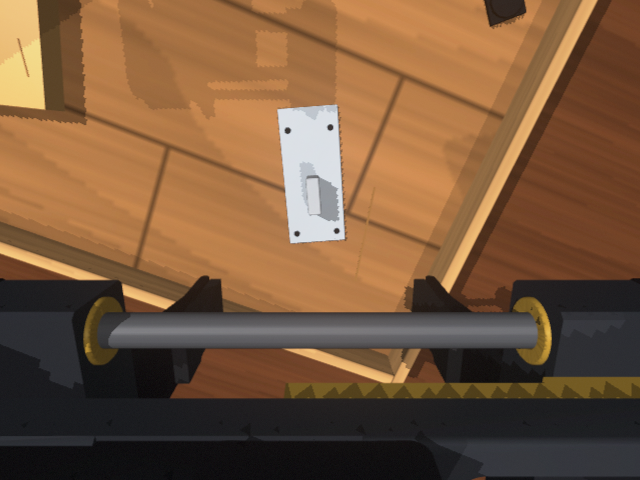

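Request:
play_rows:
  motion:
    - [0, 2.5, -3.9, 0, 0]
    - [0, 2.5, -3.9, 0, 0]
    - [0, 2.5, -3.9, 0, 0]
    - [0, 2.5, -3.9, 0, 0]
    - [0, 2.5, -3.9, 0, 0]
    - [0, 2.5, -4.0, 0, 0]
    - [0, 2.4, -4.0, 0, 0.1]
    - [0, 0, 0, 0, 0]
    - [0, 0, 0, 0, 0]

```text
time: 2.45
position: [0.5012, -0.0086, 0.2303]
tool_rot: [3.114, 0.412, -0.001]
ft_force: [-0.2, -0.8, 0.9]
grip_width: 1.001
```

Run:
```python
from h import *
s,T=st(); print(s["time"],T.round(4)); shot("wrist","w2")
crop("w2",200,0,440,280,2)
crop("w1",240,80,400,260,4)
```

```text
2.45 [[ 9.656e-01  2.599e-01 -5.000e-04  5.012e-01]
 [ 2.599e-01 -9.656e-01 -8.000e-04 -8.600e-03]
 [-7.000e-04  7.000e-04 -1.000e+00  2.303e-01]
 [ 0.000e+00  0.000e+00  0.000e+00  1.000e+00]]
```

View pics/w2.png

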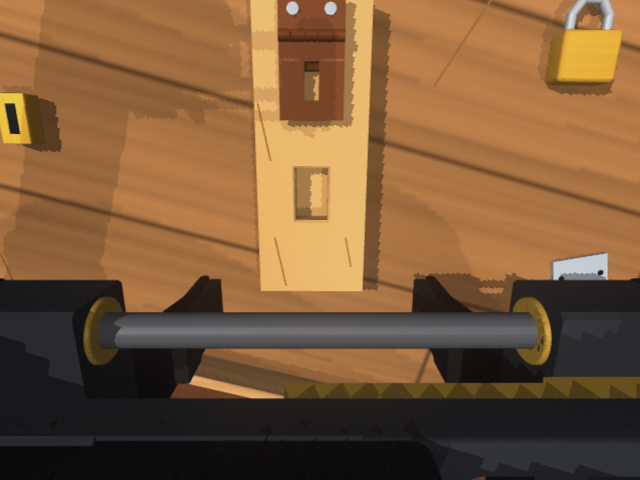

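View pics/w2_c200_0.png

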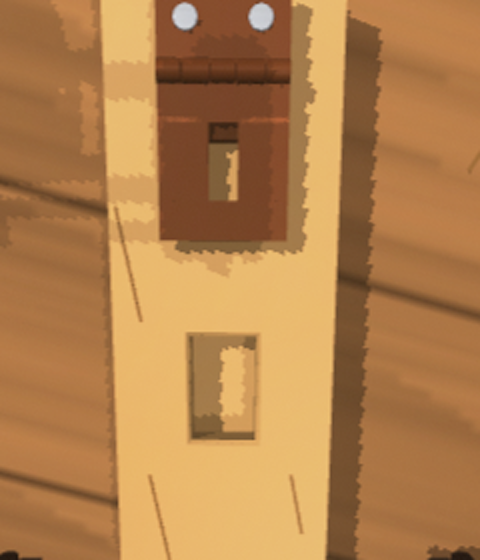

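View pics/w1_c240_80.png

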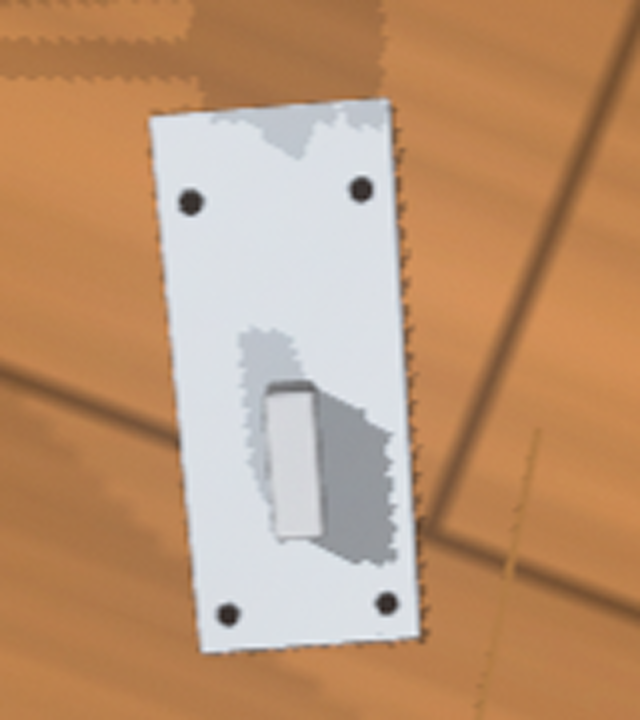

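Run:
```python
from h import *
q=onz("w2",[[293,166.5],[330,166.5],[329,221],[292.5,221]],.033); c=q.mean(0)
print("recess",c.round(4),[np.linalg.norm(q[i]-q[(i+1)%4]).round(4) for i in range(4)])
for a,b in [(0,3),(1,2)]:
    d=q[a]-q[b]; print("ang",np.degrees(np.arctan2(d[1],d[0])))
e=onz("w2",[[261,291],[363,290],[250,0],[374,0],[252,60],[371,60]],.033)
print("rail",e.round(4),np.linalg.norm(e[0]-e[1]))
for a,b in [(2,0),(3,1)]:
    d=e[a]-e[b]; print("ang",np.degrees(np.arctan2(d[1],d[0])))
s=onz("w2",[[280,120.5],[343.5,120]],.045);print("strap",s.round(4),s.mean(0),np.linalg.norm(s[0]-s[1]))
print("recess->strap", s.mean(0)-c, np.linalg.norm((s.mean(0)-c)[:2]))
# cover
p=np.array([[150,117],[388,99],[420,636],[203,653]])/4+[240,80]
q=onz("w1",p,.010); print("cover",q.mean(0).round(4),[np.linalg.norm(q[i]-q[(i+1)%4]).round(4) for i in range(4)])
for a,b in [(0,3),(1,2)]:
    d=q[a]-q[b]; print("ang",np.degrees(np.arctan2(d[1],d[0])))
p=np.array([[265,391],[314,389],[323,536],[277,540]])/4+[240,80]
q=onz("w1",p,.038);print("rib",q.mean(0).round(4),[np.linalg.norm(q[i]-q[(i+1)%4]).round(4) for i in range(4)])
d=q[0]-q[3]; print("ang",np.degrees(np.arctan2(d[1],d[0])))
d=q[1]-q[2]; print("ang",np.degrees(np.arctan2(d[1],d[0])))
crop("top0",160,240,220,300,8)
```

```text
recess [0.5196 0.0021 0.033 ] [np.float64(0.0334), np.float64(0.0503), np.float64(0.0342), np.float64(0.0503)]
ang 13.582816815631958
ang 14.49509690191073
rail [[ 0.4144  0.0253  0.033 ]
 [ 0.4414 -0.0715  0.033 ]
 [ 0.6597  0.0905  0.033 ]
 [ 0.6859 -0.0067  0.033 ]
 [ 0.6164  0.0792  0.033 ]
 [ 0.6424 -0.0176  0.033 ]] 0.10048783849708179
ang 14.881506433244505
ang 14.828683432894953
strap [[ 0.575   0.0438  0.045 ]
 [ 0.5894 -0.008   0.045 ]] [0.58218082 0.0179155  0.045     ] 0.05371773615172722
recess->strap [0.06256584 0.01583576 0.012     ] 0.06453879690575869
cover [ 0.4666 -0.3099  0.01  ] [np.float64(0.0552), np.float64(0.1287), np.float64(0.0551), np.float64(0.1293)]
ang 25.321471906739404
ang 25.28534820334435
rib [ 0.4535 -0.3161  0.038 ] [np.float64(0.011), np.float64(0.0336), np.float64(0.0106), np.float64(0.0341)]
ang 25.12287622547253
ang 24.490757840846715
```

View pics/top0_c160_240.png

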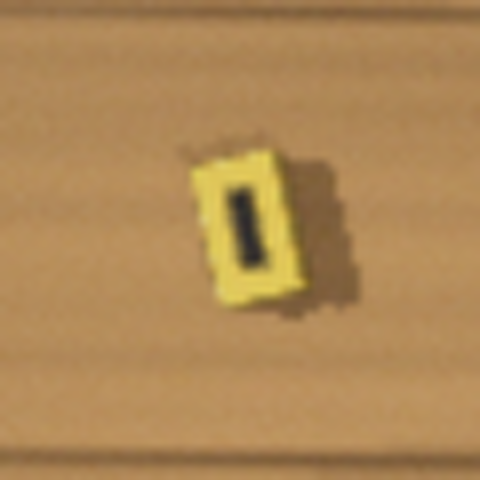

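Request:
play_rows:
  motion:
    - [0, 1.3, -5.4, 0.8, 0]
    - [0, 1.3, -5.4, 0.8, 0]
    - [0, 1.3, -5.4, 0.8, 0]
    - [0, 1.3, -5.4, 0.8, 0]
    - [0, 1.4, -5.6, 0.8, 0.05]
    - [0, 0, 0, 0, 0]
    - [0, 0, 0, 0, 0]

```text
time: 3.38
position: [0.4947, 0.2711, 0.19]
tool_rot: [3.122, 0.334, -0.001]
ft_force: [-0.0, -1.4, 0.1]
grip_width: 1.002
```

Run:
```python
from h import *
s,T=st(); print(s["time"],T.round(4)); shot("wrist","w3")
crop("w3",250,120,400,260,4)
```

```text
3.375 [[ 9.774e-01  2.112e-01 -6.000e-04  4.947e-01]
 [ 2.112e-01 -9.774e-01 -1.400e-03  2.711e-01]
 [-9.000e-04  1.300e-03 -1.000e+00  1.900e-01]
 [ 0.000e+00  0.000e+00  0.000e+00  1.000e+00]]
```

View pics/w3_c250_120.png

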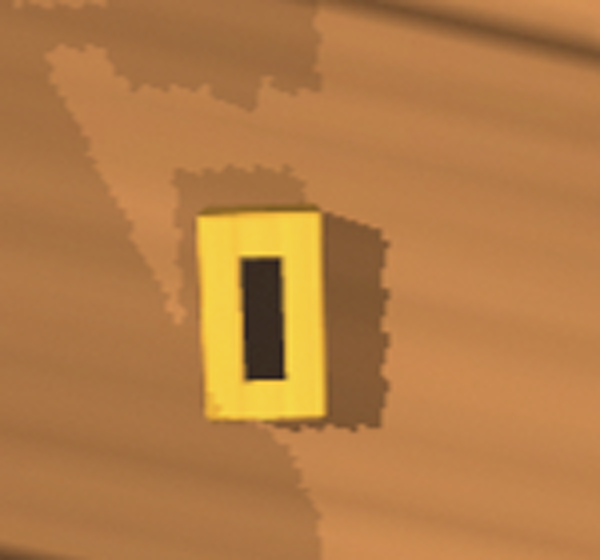

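Run:
```python
from h import *
s,T=st()
p=np.array([[197,213],[321,208],[326,416],[206,419]])/4+[250,120]
m=np.array([[240,258],[282,257],[285,379],[246,380]])/4+[250,120]
q=onz("w3",p,.026);print("insert",q.mean(0).round(4),[np.linalg.norm(q[i]-q[(i+1)%4]).round(4) for i in range(4)])
for a,b in [(0,3),(1,2)]:
    d=q[a]-q[b]; print("ang",np.degrees(np.arctan2(d[1],d[0])))
q=onz("w3",m,.026);print("mark",q.mean(0).round(4)); d=q[0]+q[1]-q[3]-q[2]; print("ang",np.degrees(np.arctan2(d[1],d[0])))
print(tri([("w3",m.mean(0)),("top0",np.array([246,228])/8+[160,240])]))
print("in tool",(T[:3,:3].T@(q.mean(0)-T[:3,3])).round(4), "yaw",np.degrees(np.arctan2(T[1,0],T[0,0])))
# heights: rail & rib vs top
print(tri([("w2",[311.1,193.7]),("top0",[305,267])]))
print(tri([("w1",np.array([295,464])/4+[240,80]),("top0",[437,297])]))
crop("top0",260,190,350,320,5); crop("top0",400,255,460,325,8)
```

```text
insert [0.5153 0.2768 0.026 ] [np.float64(0.0255), np.float64(0.0437), np.float64(0.0255), np.float64(0.0433)]
ang 14.023217879320992
ang 14.098893081209608
mark [0.5147 0.2765 0.026 ]
ang 14.238832467366732
(array([0.51404526, 0.27676312, 0.02370388]), [array([-0.5,  0.4]), array([ 0.1, -0.2])])
in tool [ 0.0205 -0.002   0.1642] yaw 12.10654618470453
(array([0.52006024, 0.00086914, 0.03170074]), [array([1.4, 0.2]), array([-0.6,  0.1])])
(array([ 0.45283427, -0.31667826,  0.04046282]), [array([0.3, 1.6]), array([-0.3, -0.5])])
```

View pics/top0_c260_190.png

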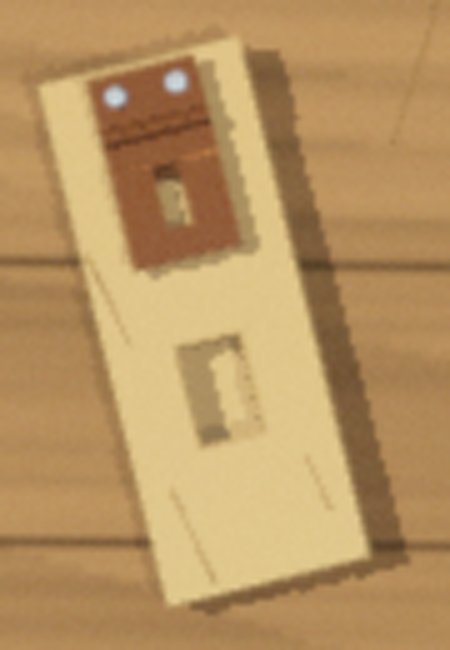

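View pics/top0_c400_255.png

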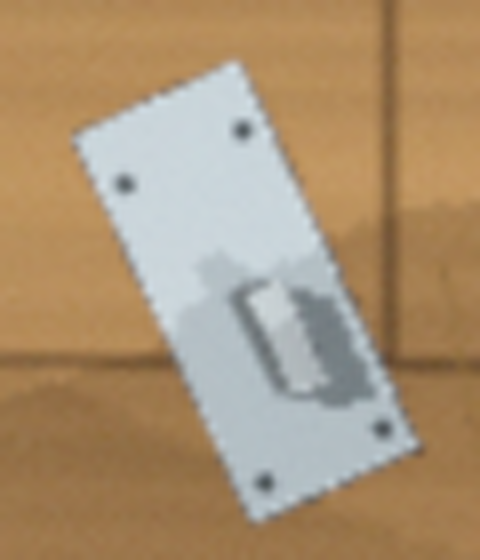

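Request:
play_rows:
  motion:
    - [0, 2.1, -0.1, 4.0, -0.035]
    - [0, 0, 0, 5.0, 0]
    - [0, 0, 0, 4.5, 0]
    - [0, 0, 0, 2.5, 0]
    - [0, 0, 0, 0.7, 0]
    - [0, 0, 0, 0, 0]
    - [1, 0, 0, 0, 0]
    - [1, 0, 0, 0, 0]
    - [1, 0, 0, 0, 0]
    - [1, 0, 0, 0, 0]
    - [1, 0, 0, 0, 0]
    - [1, 0, 0, 0, 0]
  force: 30

```text
time: 4.92
position: [0.5141, 0.2786, 0.0235]
tool_rot: [3.117, 0.392, -0.0]
ft_force: [0.4, 0.7, -0.1]
grip_width: 0.4
```

Run:
```python
from h import *
s,T=st(); print(s["time"],T.round(4),s["grip_width"],s["ft_force"])
```

```text
4.925 [[ 9.689e-01  2.473e-01 -1.000e-04  5.141e-01]
 [ 2.473e-01 -9.689e-01 -1.000e-04  2.786e-01]
 [-1.000e-04  1.000e-04 -1.000e+00  2.350e-02]
 [ 0.000e+00  0.000e+00  0.000e+00  1.000e+00]] 0.4004780537851224 [ 0.38129609  0.69013369 -0.09531233]
```

Request:
play_rows:
  motion:
    - [1, 0, 0, 0, 0]
    - [1, 0, 0, 0, 0]
    - [1, 0, 0, 0, 0]
    - [1, 0, 0, 0, 0]
    - [1, 0, 0, -1.0, 0]
    - [1, 0, 0, -3.0, 0]
    - [1, 0, 0, -4.0, 0]
    - [1, 0, 0, 0, 0]

```text
time: 5.92
position: [0.516, 0.2808, 0.1073]
tool_rot: [-3.114, -0.392, -0.01]
ft_force: [0.8, 0.6, -2.1]
grip_width: 0.297
```

Run:
```python
from h import *
s,T=st(); print(s["time"],T.round(4),s["grip_width"],s["ft_force"]); shot("wrist","w4"); crop("w4",160,120,480,400,2)
```

```text
5.925 [[ 0.9688  0.2477  0.0062  0.516 ]
 [ 0.2477 -0.9688  0.0033  0.2808]
 [ 0.0068 -0.0017 -1.      0.1073]
 [ 0.      0.      0.      1.    ]] 0.2965011462136508 [ 0.83347395  0.57553553 -2.11924148]
```

View pics/w4_c160_120.png

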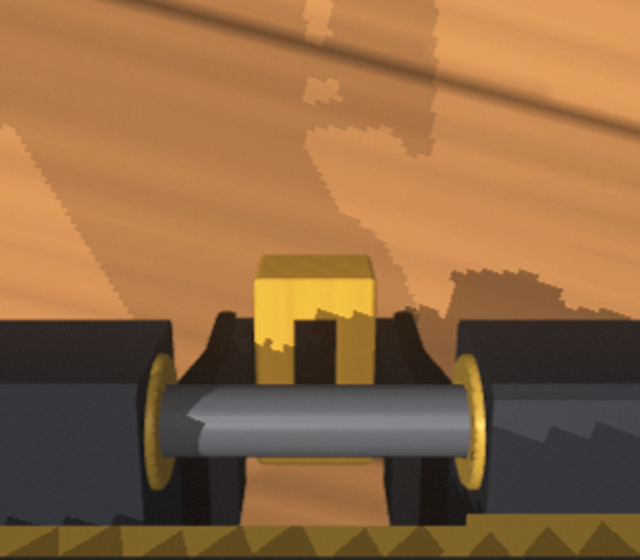

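```bash
cat >> h.py <<'E'
def toolz(px,z):
    c=optics.calibration("wrist");H=c["hand_eye"];px=np.atleast_2d(np.array(px,float))
    d=(H[:3,:3]@np.linalg.inv(c["K"])@np.c_[px,np.ones(len(px))].T).T
    return H[:3,3]+d*((z-H[2,3])/d[:,2])[:,None]
E
python3 - <<'E'
from h import *
p=np.array([[254,279],[375,278],[378,461],[260,462],[258,254],[371,254]])/2+[160,120]
for z in (-.0025,0.0): print((toolz(p[:4],z)*1e3).round(1).tolist())
print((toolz(p[4:],.0175)*1e3).round(1).tolist())
s,T=st(); print(s["time"],T.round(4))
E
```

```text
[[22.3, -12.7, -2.5], [22.5, 12.4, -2.5], [-20.2, 14.0, -2.5], [-20.4, -12.2, -2.5]]
[[21.5, -12.9, 0.0], [21.7, 12.6, 0.0], [-21.7, 14.2, 0.0], [-21.9, -12.4, 0.0]]
[[21.9, -13.3, 17.5], [21.9, 13.0, 17.5]]
5.975 [[ 9.689e-01  2.476e-01  2.900e-03  5.148e-01]
 [ 2.476e-01 -9.689e-01  1.400e-03  2.796e-01]
 [ 3.200e-03 -6.000e-04 -1.000e+00  1.051e-01]
 [ 0.000e+00  0.000e+00  0.000e+00  1.000e+00]]
```

Request:
play_rows:
  motion:
    - [1, -0.6, 2.5, 0, 0]
    - [1, -1.2, 5.0, 0, 0]
    - [1, -1.2, 5.0, 0, 0]
    - [1, -1.2, 5.0, 0, 0]
    - [1, -1.2, 5.0, 0, 0]
    - [1, -0.8, 3.0, 0.5, -0.008]
    - [1, -0.3, 1.5, 1.5, 0]
    - [1, 0, 0, 1.5, 0]
    - [1, 0, 0, 0, 0]
    - [1, 0, 0, 0, 0]

```text
time: 7.22
position: [0.518, 0.003, 0.0684]
tool_rot: [-3.114, -0.408, 0.0]
ft_force: [0.5, -0.2, -1.3]
grip_width: 0.291
```

Run:
```python
from h import *
s,T=st(); print(s["time"],T.round(4),s["grip_width"],s["ft_force"]); shot("wrist","w5"); shot("scene","s5"); crop("w5",160,60,480,340,2); crop("s5",250,170,410,310,4)
```

```text
7.225 [[ 9.662e-01  2.578e-01 -2.000e-04  5.180e-01]
 [ 2.578e-01 -9.662e-01  1.000e-03  3.000e-03]
 [ 1.000e-04 -1.000e-03 -1.000e+00  6.840e-02]
 [ 0.000e+00  0.000e+00  0.000e+00  1.000e+00]] 0.2910343647269241 [ 0.46448658 -0.17411052 -1.27855014]
```

View pics/w5_c160_60.png

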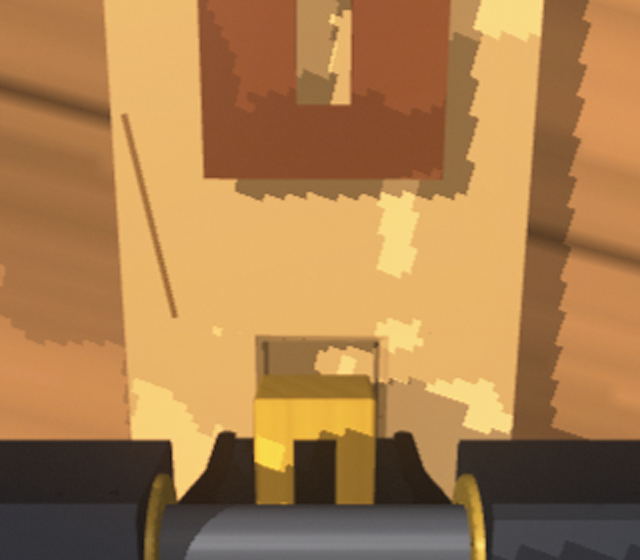

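View pics/s5_c250_170.png

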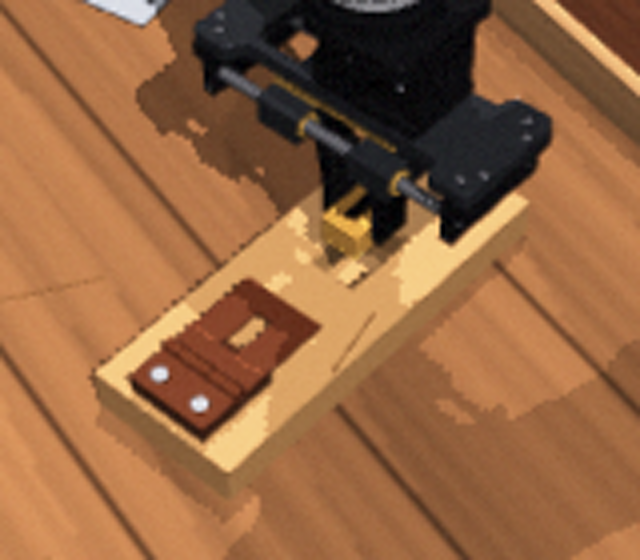

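Run:
```python
from h import *
p=np.array([[255,337],[387,337],[265,343],[379,343]])/2+[160,60]
print((toolz(p,.0354)*1e3).round(1).tolist())
print((toolz(np.array([[205,178],[443,179]])/2+[160,60],.0234)*1e3).round(1).tolist())
e=toolz(np.array([[105,0],[543,0],[125,340],[521,340]])/2+[160,60],.0354)*1e3;print(e.round(1).tolist())
p=np.array([[256,400],[375,399],[259,376],[372,376]])/2+[160,60]
print((toolz(p[:2],-.0025)*1e3).round(1).tolist(),(toolz(p[2:],.0175)*1e3).round(1).tolist())
s,T=st(); print(T.round(4))
```

```text
[[26.5, -15.2, 35.4], [26.5, 18.3, 35.4], [25.0, -12.7, 35.4], [25.0, 16.3, 35.4]]
[[66.2, -24.8, 23.4], [65.9, 28.8, 23.4]]
[[105.2, -47.7, 35.4], [105.2, 51.8, 35.4], [25.8, -48.3, 35.4], [25.8, 52.4, 35.4]]
[[22.1, -12.3, -2.5], [22.3, 12.4, -2.5]] [[21.4, -13.1, 17.5], [21.4, 13.3, 17.5]]
[[ 9.664e-01  2.570e-01  9.000e-04  5.185e-01]
 [ 2.570e-01 -9.664e-01  3.000e-04  2.300e-03]
 [ 1.000e-03 -0.000e+00 -1.000e+00  6.900e-02]
 [ 0.000e+00  0.000e+00  0.000e+00  1.000e+00]]
```

Request:
play_rows:
  motion:
    - [1, 0, 0, 0.5, 0]
    - [1, 0, 0, 0.5, 0]
    - [1, 0, 0, 0, 0]
    - [1, 0, 0, 0, 0]

```text
time: 7.82
position: [0.518, 0.0009, 0.0585]
tool_rot: [3.115, 0.404, -0.0]
ft_force: [0.5, 0.3, -2.1]
grip_width: 0.294
```

Run:
```python
from h import *
s,T=st(); print(s["time"],T.round(4),s["grip_width"],s["ft_force"]); shot("wrist","w6"); crop("w6",160,60,480,340,2)
```

```text
7.825 [[ 9.670e-01  2.549e-01 -0.000e+00  5.180e-01]
 [ 2.549e-01 -9.670e-01 -1.000e-04  9.000e-04]
 [-1.000e-04  1.000e-04 -1.000e+00  5.850e-02]
 [ 0.000e+00  0.000e+00  0.000e+00  1.000e+00]] 0.2936644522247115 [ 0.49233968  0.25869656 -2.09638514]
```

View pics/w6_c160_60.png

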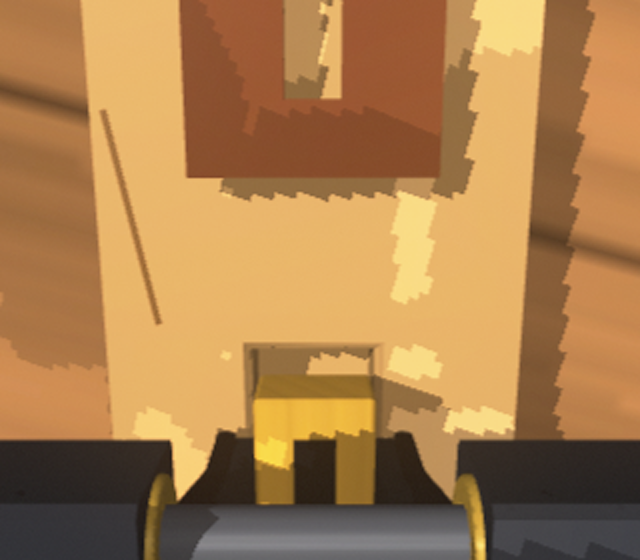

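Run:
```python
from h import *
f=lambda p,z: print((toolz(np.array(p)/2+[160,60],z)*1e3).round(1).tolist())
f([[244,343],[383,343],[257,347],[372,347]],.0255)
f([[187,178],[440,178]],.0135)
f([[81,0],[546,0],[108,370],[519,370]],.0255)
```

```text
[[27.4, -17.1, 25.5], [27.4, 16.4, 25.5], [26.4, -14.0, 25.5], [26.4, 13.8, 25.5]]
[[66.5, -27.3, 13.5], [66.4, 26.6, 13.5]]
[[103.4, -50.4, 25.5], [103.4, 49.7, 25.5], [20.6, -50.4, 25.5], [20.6, 49.7, 25.5]]
```

Request:
play_rows:
  motion:
    - [1, 0.14, -0.03, 0, 0]
    - [1, 0, 0, 0.5, 0]
    - [1, 0, 0, 0.4, 0]
    - [1, 0, 0, 0.4, 0]
    - [1, 0, 0, 0.3, 0]
    - [1, 0, 0, 0, 0]

```text
time: 8.62
position: [0.519, 0.0016, 0.0422]
tool_rot: [-3.115, -0.404, 0.001]
ft_force: [-0.4, 0.7, -2.7]
grip_width: 0.294
```

Run:
```python
from h import *
s,T=st(); print(s["time"],T.round(4),s["grip_width"],s["ft_force"],s["torque"]); shot("wrist","w7"); crop("w7",160,60,480,340,2)
```

```text
8.625 [[ 9.669e-01  2.550e-01 -7.000e-04  5.190e-01]
 [ 2.550e-01 -9.669e-01  0.000e+00  1.600e-03]
 [-6.000e-04 -2.000e-04 -1.000e+00  4.220e-02]
 [ 0.000e+00  0.000e+00  0.000e+00  1.000e+00]] 0.2939535226610684 [-0.41218124  0.67894131 -2.69623652] [-0.00063973 -0.01016534  0.01463777]
```

View pics/w7_c160_60.png

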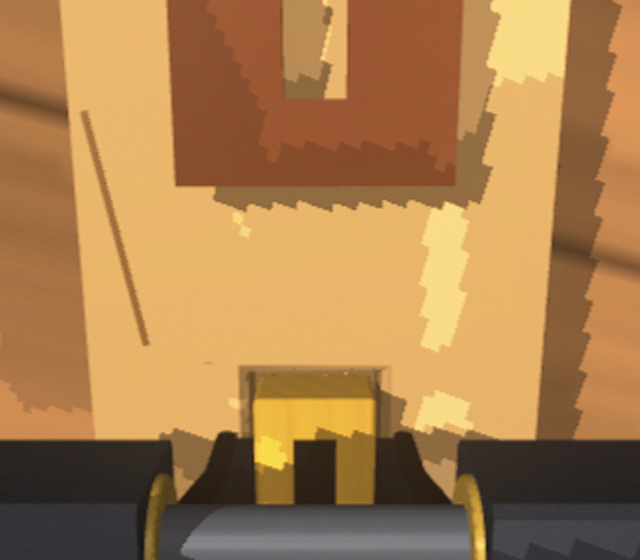

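Request:
play_rows:
  motion:
    - [0.4, 0, 0, 0, 0]
    - [0.4, 0, 0, 0, 0]
    - [0.4, 0, 0, 0, 0]
    - [0.4, 0, 0, -2.0, 0]
    - [0.8, 0, 0, -3.0, 0]
    - [1, 0, 0, 0, 0.1745]
    - [1, 0, 0, 0, 0.1745]
    - [1, 0, 0, 0, 0.1745]
    - [1, 0, 0, 0, 0.1745]
    - [1, 0, 0, 0, 0.1745]
    - [1, 0, 0, 0, 0.1745]
    - [1, 0, 0, 0, 0.1745]
    - [1, 0, 0, 0, 0.1745]
    - [1, 0, 0, 0, 0.1745]
    - [1, 0, 0, 0, 0]

```text
time: 10.55
position: [0.5127, 0.0001, 0.0777]
tool_rot: [2.699, -1.559, -0.041]
ft_force: [-0.5, 0.6, -0.6]
grip_width: 0.003
```

Run:
```python
from h import *
s,T=st(); print(s["time"],T.round(4),s["grip_width"],s["ft_force"],s["joint_positions"]); shot("wrist","w8");shot("scene","s8"); crop("s8",250,170,410,310,4)
```

```text
10.55 [[ 4.995e-01 -8.656e-01 -3.490e-02  5.127e-01]
 [-8.662e-01 -4.996e-01 -7.700e-03  1.000e-04]
 [-1.080e-02  3.410e-02 -9.994e-01  7.770e-02]
 [ 0.000e+00  0.000e+00  0.000e+00  1.000e+00]] 0.0027986566316630062 [-0.46095271  0.57166344 -0.56905297] [-0.00510534  0.19245735 -0.05574202  1.93360451  0.01868226  1.05123132
 -2.68789511]
```

View pics/w8.png

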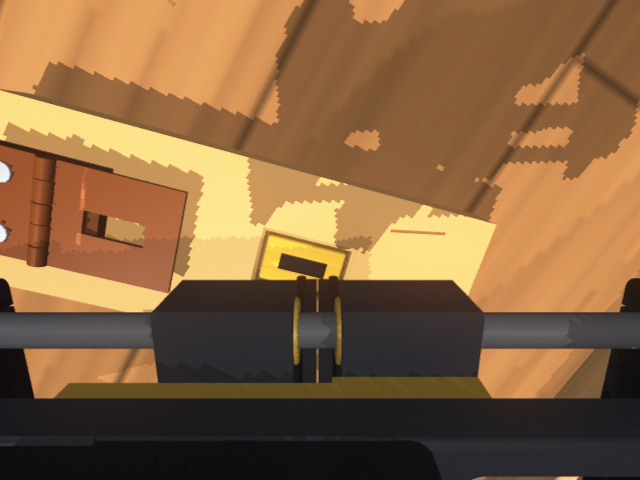

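View pics/s8_c250_170.png

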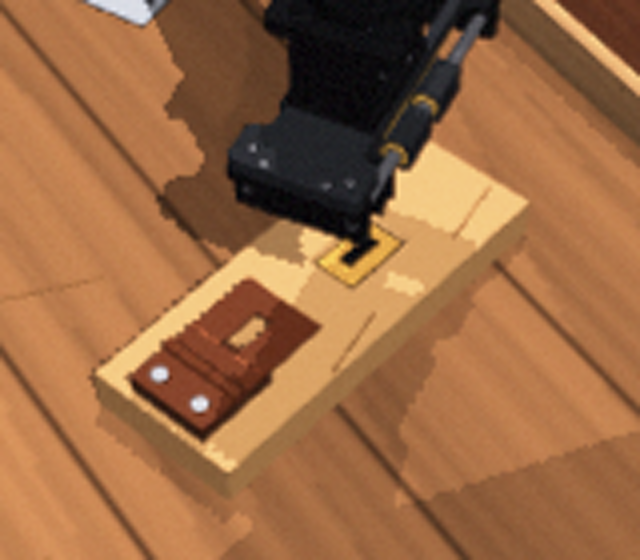

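Request:
play_rows:
  motion:
    - [1, 0, 0, 0, -0.186]
    - [1, 0, 0, 0, -0.186]
    - [1, 0, 0, 0, -0.186]
    - [1, 0, 0, 0, -0.186]
    - [1, 0, 0, 0, -0.186]
    - [1, 0, 0, 0, -0.186]
    - [1, 0, 0, 0, -0.18]
    - [1, 0, 0, 0, 0]
    - [1, 0, 0, 0, 0]

```text
time: 11.78
position: [0.5125, -0.0016, 0.0772]
tool_rot: [3.116, 0.379, -0.056]
ft_force: [0.5, 0.7, -0.1]
grip_width: 0.003
```

Run:
```python
from h import *
s,T=st(); print(s["time"],T.round(4),s["grip_width"],s["ft_force"],s["joint_positions"]); shot("wrist","w9"); shot("scene","s9"); crop("w9",160,60,480,340,2); crop("s9",250,170,410,310,4)
```

```text
11.775 [[ 0.9703  0.2395 -0.0352  0.5125]
 [ 0.2395 -0.9709 -0.0061 -0.0016]
 [-0.0356 -0.0025 -0.9994  0.0772]
 [ 0.      0.      0.      1.    ]] 0.003268789308273325 [ 0.5295699   0.66787903 -0.09771438] [ 0.12340438  0.19908577 -0.19193245  1.92978699  0.04781856  1.05232908
 -1.41882663]
```

View pics/w9_c160_60.png

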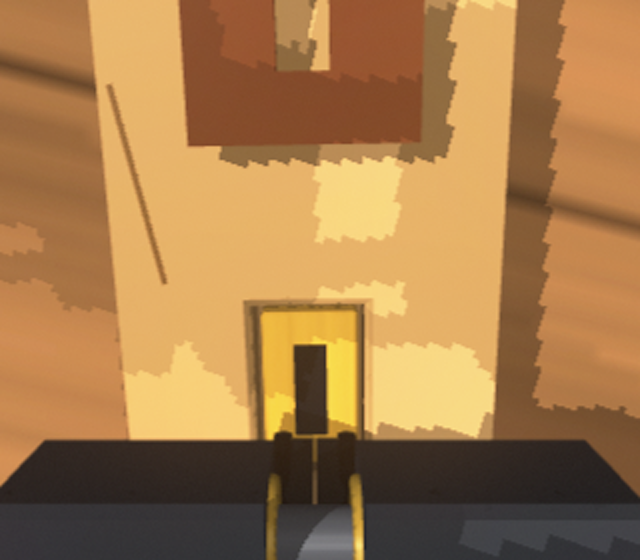

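View pics/s9_c250_170.png

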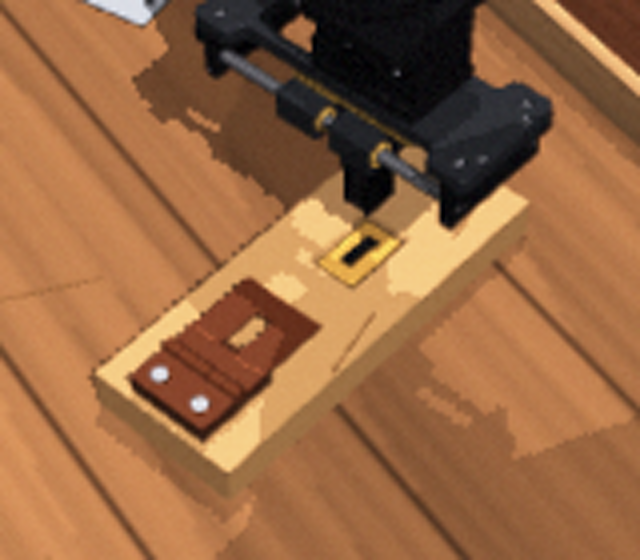

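Request:
play_rows:
  motion:
    - [1, 0.94, -0.13, 1.0, 0]
    - [1, 0, 0, 1.5, 0]
    - [1, 0, 0, 0.8, 0]
    - [1, 0, 0, 0.3, 0]
    - [1, 0, 0, 0.1, 0]
    - [1, 0, 0, 0.1, 0]
    - [1, 0, 0, 0, 0]

```text
time: 12.75
position: [0.5186, 0.0024, 0.04]
tool_rot: [3.115, 0.385, -0.062]
ft_force: [-7.0, 0.4, 14.6]
grip_width: 0.004
```

Run:
```python
from h import *
s,T=st(); print(s["time"],T[:3,3].round(4),s["ft_force"])
```

```text
12.75 [0.5186 0.0024 0.04  ] [-7.03836458  0.39643635 14.62082903]
```

Request:
play_rows:
  motion:
    - [1, 0, 0, 0.1, 0]
    - [1, 0, 0, 0, 0]
    - [1, 0, 0, 0, 0]

```text
time: 13.12
position: [0.5187, 0.0024, 0.0399]
tool_rot: [3.115, 0.385, -0.062]
ft_force: [-9.0, -0.8, 20.4]
grip_width: 0.007
```

Request:
play_rows:
  motion:
    - [1, 0, 0, -0.5, 0]
    - [1, -1.0, 0, -3.0, 0]
    - [0.6, -2.0, 0, -5.0, 0]
    - [0, 0, 0, -5.0, 0]
    - [0, 0, 0, 0, 0]
    - [0, 0, 0, 0, 0]

```text
time: 13.88
position: [0.4952, -0.0043, 0.1729]
tool_rot: [3.115, 0.384, -0.058]
ft_force: [-0.3, 0.5, -1.3]
grip_width: 0.375
```

Run:
```python
from h import *
s,T=st(); print(s["time"],T.round(4),s["ft_force"]); shot("wrist","w10"); crop("w10",240,100,400,280,4)
```

```text
13.875 [[ 0.9693  0.2431 -0.0365  0.4952]
 [ 0.243  -0.97   -0.0069 -0.0043]
 [-0.0371 -0.0022 -0.9993  0.1729]
 [ 0.      0.      0.      1.    ]] [-0.29558094  0.50975995 -1.26126216]
```

View pics/w10_c240_100.png

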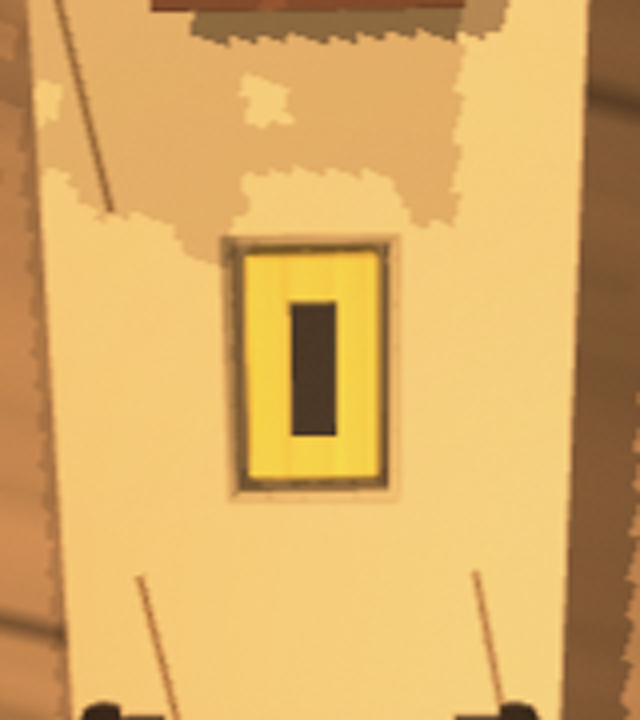

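Request:
play_rows:
  motion:
    - [0, -0.9, 2.2, 0, 0]
    - [0, -1.8, 4.6, 0, 0]
    - [0, -1.8, 4.6, 0, 0]
    - [0, -1.8, 4.6, 0, 0]
    - [0, -1.8, 4.6, 0.5, 0]
    - [0, -1.8, 4.6, 1, 0]
    - [0, -1.2, 2.8, 1, 0]
    - [0, -0.3, 1.2, 1, -0.097]
    - [0, 0, 0, 1, -0.097]
    - [0, 0, 0, 0.5, 0]
    - [0, 0, 0, 0, 0]
    - [0, 0, 0, 0, 0]

```text
time: 15.42
position: [0.4544, -0.3153, 0.127]
tool_rot: [-3.064, -0.684, 0.057]
ft_force: [-0.6, 0.5, -0.3]
grip_width: 1.002
```

Run:
```python
from h import *
s,T=st(); print(s["time"],T.round(4),s["grip_width"]); shot("wrist","w11"); 
print((T[:3,:3].T@(np.array([.453,-.3164,.0215])-T[:3,3])).round(4),np.degrees(np.arctan2(T[1,0],T[0,0])))
```

```text
15.425 [[ 0.9044  0.4252 -0.036   0.4544]
 [ 0.4252 -0.9051 -0.0068 -0.3153]
 [-0.0355 -0.0091 -0.9993  0.127 ]
 [ 0.      0.      0.      1.    ]] 1.0023609050184152
[0.002  0.0014 0.1055] 25.181603488505317
```

View pics/w11.png

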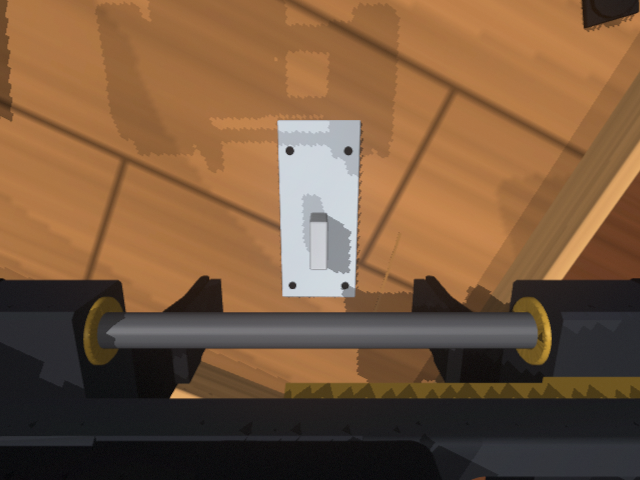

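Run:
```python
from h import *
s,T=st(); print(s["time"],T[:3,3].round(4))
r=onz("w11",[[310,221],[327,221],[327,269.5],[310,269.5]],.038); q=onz("w11",[[278,121],[360,121],[355,297],[282.5,296]],.010)
for n,v in (("rib",r),("plate",q)):
    d=v[0]+v[1]-v[2]-v[3]; print(n,v.mean(0).round(4),np.degrees(np.arctan2(d[1],d[0])))
u=np.array([np.cos(.44),np.sin(.44)]); print(q.mean(0)[:2]-.015*u)
print(tri([("w11",[318.5,245.2]),("top0",np.array([288,337])/8+[400,255])]))
```

```text
15.475 [ 0.4545 -0.3154  0.1273]
rib [ 0.4536 -0.3156  0.038 ] 25.221190617305865
plate [ 0.4665 -0.3096  0.01  ] 25.162770443407123
[ 0.45297134 -0.31601486]
(array([ 0.45128449, -0.3170594 ,  0.02986761]), [array([0.5, 0.6]), array([-0.2, -0.1])])
```

Request:
play_rows:
  motion:
    - [0, 0.24, 0.1, 2.5, 0]
    - [0, 0, 0, 4.0, 0]
    - [0, 0, 0, 2.5, 0]
    - [0, 0, 0, 1.1, 0]
    - [0, 0, 0, 0.45, 0]
    - [0, 0, 0, 0, 0]
    - [1, 0, 0, 0, 0]
    - [1, 0, 0, 0, 0]
    - [1, 0, 0, 0, 0]
    - [1, 0, 0, 0, 0]
    - [1, 0, 0, 0, 0]
    - [1, 0, 0, 0, 0]
    - [1, 0, 0, 0, 0]
    - [1, 0, 0, 0, 0]
    - [1, 0, 0, 0, 0]
    - [1, 0, 0, 0, 0]
    - [1, 0, 0, 0, 0]
    - [1, 0, 0, 0, 0]
  force: 40

```text
time: 17.73
position: [0.453, -0.3162, 0.0216]
tool_rot: [-3.064, -0.685, 0.057]
ft_force: [-0.6, 0.4, 1.3]
grip_width: 0.137
```

Run:
```python
from h import *
s,T=st(); print(s["time"],T.round(4),s["grip_width"],s["ft_force"])
```

```text
17.725 [[ 0.9043  0.4254 -0.036   0.453 ]
 [ 0.4255 -0.9049 -0.0068 -0.3162]
 [-0.0355 -0.0091 -0.9993  0.0216]
 [ 0.      0.      0.      1.    ]] 0.13685845536250602 [-0.59113806  0.44904441  1.29883   ]
```

Request:
play_rows:
  motion:
    - [1, 0, 0, -0.5, 0]
    - [1, 0, 0, -2.0, 0]
    - [1, 0, 0, -2.8, 0]
    - [1, 1.0, -1.7, -2.0, 0]
    - [1, 2.5, -4.2, 0, 0]
    - [1, 2.5, -4.2, 0, 0]
    - [1, 2.5, -4.2, 0, 0]
    - [1, 2.5, -4.2, 0, 0]
    - [1, 2.5, -4.2, 0, 0]
    - [1, 1.7, -2.8, 0, 0.09]
    - [1, 0.6, -1.1, 0, 0.091]
    - [1, 0, 0, 0, 0]
    - [1, 0, 0, 0, 0]
    - [1, 0, 0, 0, 0]

```text
time: 19.48
position: [0.4863, -0.0089, 0.0912]
tool_rot: [3.113, 0.403, -0.058]
ft_force: [0.5, 0.8, -2.6]
grip_width: 0.14
```

Run:
```python
from h import *
s,T=st(); print(s["time"],T.round(4),s["grip_width"],s["ft_force"],np.degrees(np.arctan2(T[1,0],T[0,0]))); shot("wrist","w12");shot("scene","s12"); crop("s12",250,150,410,290,4)
```

```text
19.475 [[ 0.9663  0.2548 -0.0362  0.4863]
 [ 0.2547 -0.967  -0.007  -0.0089]
 [-0.0368 -0.0024 -0.9993  0.0912]
 [ 0.      0.      0.      1.    ]] 0.14022909936459155 [ 0.52145656  0.78658393 -2.58138231] 14.765222560234989
```

View pics/w12.png

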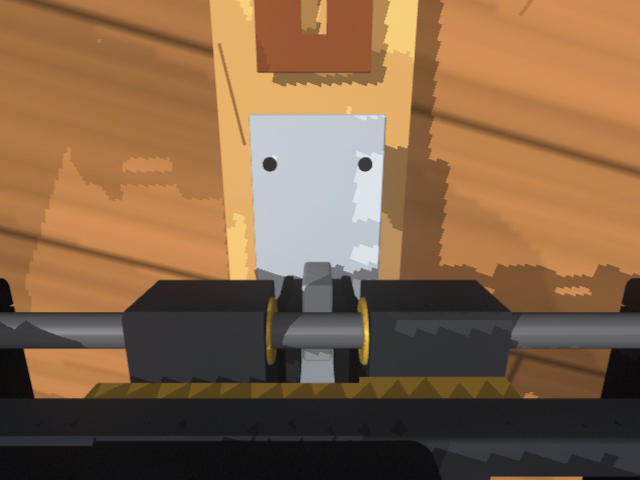

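View pics/s12_c250_150.png

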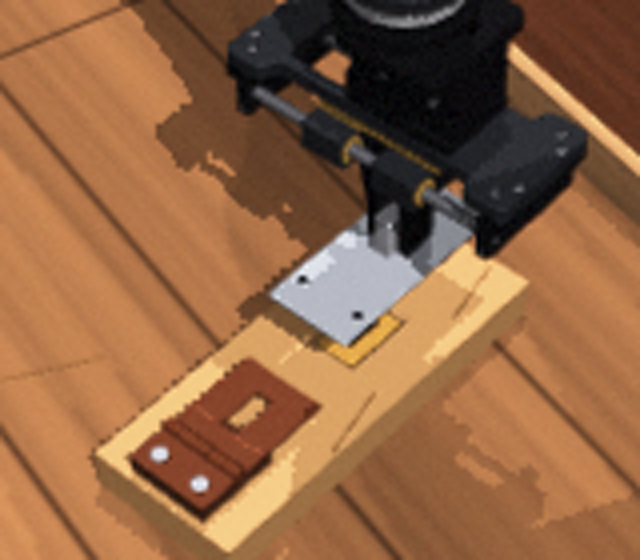

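```bash
cat > pred.py <<'E'
from h import *
def plate(T,pitch=0,g=np.array([.453,-.3162,.0216])):
    # cover pts relative to TCP as gripped flat at yaw 25.2 (rib centre ~ (.4531,-.3161))
    pass
E
python3 - <<'E'
from h import *
s,T=st(); print(T[:3,3].round(4))
d=np.load("pics/w12.npz"); K,P=d["K"],d["P"]
H=optics.calibration("wrist")["hand_eye"]; T12=P@np.linalg.inv(H)
# plate corner obs
obs=np.array([[249,115],[386,115],[270,164],[365,164]],float)
obj=np.array([[65,28,4],[65,-28,4]])*1e-3
t=T12[:3,3]; yaw=np.arctan2(T12[1,0],T12[0,0])
from scipy.optimize import least_squares
def f(p):
    R0=R.from_euler("ZYX",[yaw+p[0],p[1],0]).as_matrix()
    X=(R0@(np.array([[65,28,4],[65,-28,4]])*1e-3-[-.015,0,.018]).T).T+t+R0@[p[2],0,-.0024]
    return X
for pit in (-.03,-.015,0,.015,.03):
    for dx in (0,):
        print(pit,proj("w12",f([0,pit,dx])).round(1).tolist())
r=onz("w12",obs[:2],.0796); print(r.round(4),np.linalg.norm(r[0]-r[1]))
dd=(r.mean(0)-t)[:2]; u=np.array([np.cos(yaw),np.sin(yaw)]); print("along",dd@u,"lat",dd@[-u[1],u[0]])
E
```

```text
[ 0.4864 -0.0086  0.0912]
-0.03 [[249.3, 112.9], [386.1, 112.9]]
-0.015 [[249.8, 113.5], [385.5, 113.5]]
0 [[250.3, 114.2], [385.0, 114.1]]
0.015 [[250.8, 114.9], [384.5, 114.8]]
0.03 [[251.3, 115.6], [384.0, 115.6]]
[[ 0.5562  0.0382  0.0796]
 [ 0.5703 -0.0154  0.0796]] 0.055366438649139926
along 0.07959072083503702 lat 6.216420645935582e-05
```

Request:
play_rows:
  motion:
    - [1, 0, -0.15, 1.0, 0]
    - [1, 0, 0, 1.3, 0]
    - [1, 0, 0, 1.0, 0]
    - [1, 0, 0, 0.5, 0]
    - [1, 0, 0, 0.1, 0]
    - [1, 0, 0, 0, 0]
    - [1, 0, 0, 0, 0]

```text
time: 20.45
position: [0.485, -0.0066, 0.0527]
tool_rot: [3.113, 0.405, -0.056]
ft_force: [-0.4, 0.5, -1.5]
grip_width: 0.136
```

Run:
```python
from h import *
s,T=st(); print(s["time"],T.round(4),s["grip_width"],s["ft_force"],np.degrees(np.arctan2(T[1,0],T[0,0]))); shot("wrist","w13");shot("scene","s13"); crop("s13",250,170,410,310,4); crop("w13",160,0,480,280,2)
```

```text
20.45 [[ 0.9661  0.2558 -0.0352  0.485 ]
 [ 0.2557 -0.9667 -0.0068 -0.0066]
 [-0.0358 -0.0024 -0.9994  0.0527]
 [ 0.      0.      0.      1.    ]] 0.13574443333565192 [-0.38672857  0.5457337  -1.54698787] 14.823080498571676
```

View pics/w13_c160_0.png

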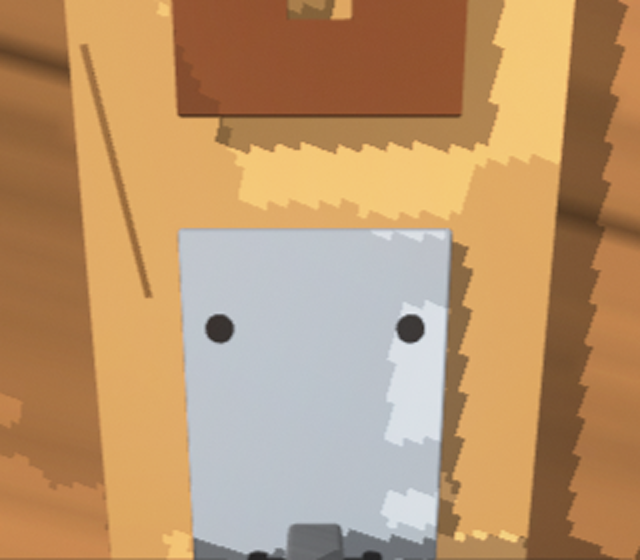

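View pics/s13_c250_170.png

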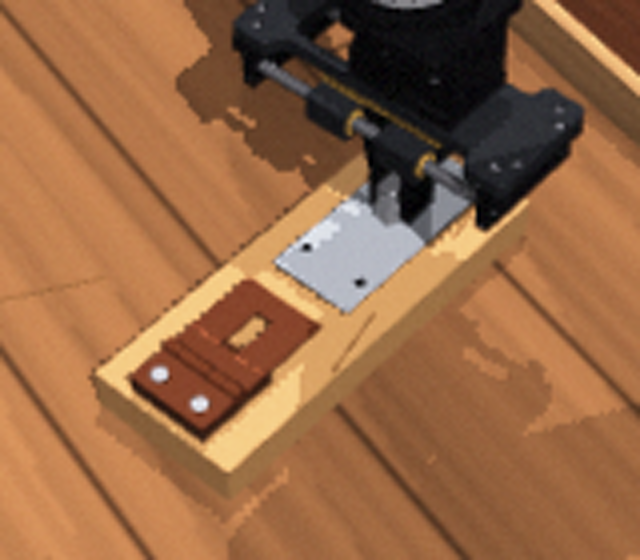

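Request:
play_rows:
  motion:
    - [1, 0, 0.1, 0.2, 0]
    - [1, 0.5, 0, -0.017, 0]
    - [1, 0.7, 0, -0.025, 0]
    - [1, 0.7, 0, -0.025, 0]
    - [1, 0.5, 0, -0.017, 0]
    - [1, 0.2, 0, -0.01, 0]
    - [1, 0, 0, 0, 0]
    - [1, 0, 0, 0, 0]

```text
time: 21.55
position: [0.5097, -0.001, 0.0502]
tool_rot: [3.113, 0.405, -0.058]
ft_force: [0.5, 0.4, -1.7]
grip_width: 0.134
```

```bash
cat > chk.py <<'E'
from h import *
import sys
n=sys.argv[1]
s,T=st(); d=T[:2,3]-[.5196,.0017]; a=np.radians(14.85); u=np.array([np.cos(a),np.sin(a)])
print(s["time"],T[:3,3].round(4),s["grip_width"],s["ft_force"].round(2) if hasattr(s["ft_force"],"round") else s["ft_force"],"yaw",np.degrees(np.arctan2(T[1,0],T[0,0])).round(2),"along",(d@u).round(4),"lat",(d@[-u[1],u[0]]).round(4),"tilt",T[2,0].round(4),T[2,1].round(4))
shot("wrist","w"+n);shot("scene","s"+n); crop("s"+n,250,170,410,310,4); crop("w"+n,160,0,480,280,2)
E
python3 chk.py 14
```

```text
21.55 [ 0.5097 -0.001   0.0502] 0.13357941514718127 [ 0.48  0.44 -1.65] yaw 14.82 along -0.0103 lat -0.0001 tilt -0.0369 -0.0027
```

View pics/w14_c160_0.png

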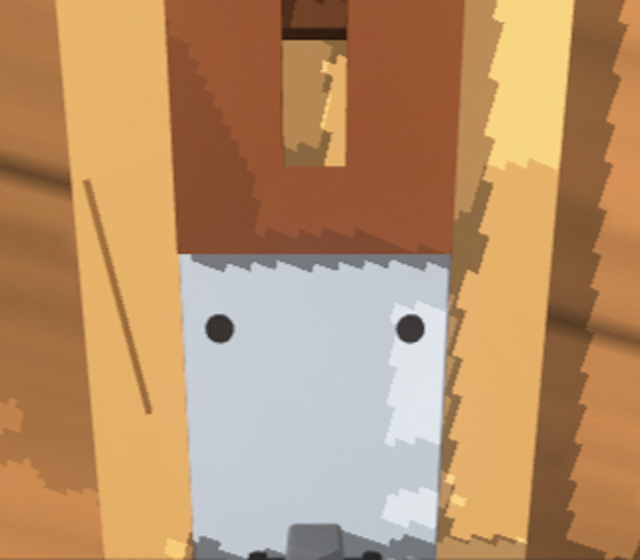

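View pics/s14_c250_170.png

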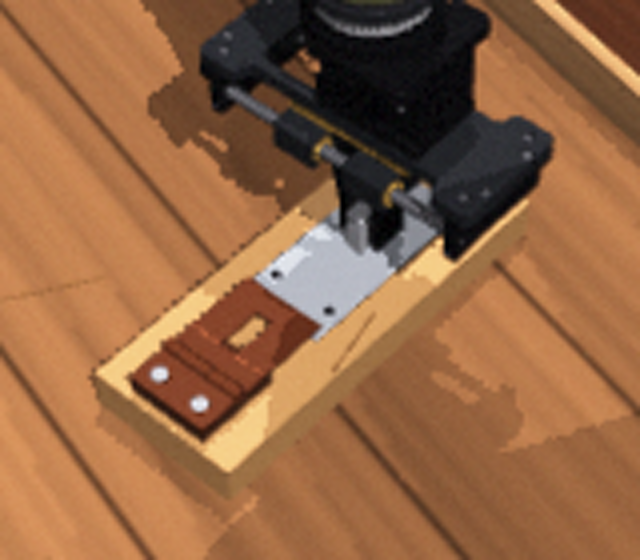

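Request:
play_rows:
  motion:
    - [1, 0.4, 0, -0.014, 0]
    - [1, 0.5, 0, -0.018, 0]
    - [1, 0.5, 0, -0.018, 0]
    - [1, 0.3, 0, -0.01, 0]
    - [1, 0.1, 0, 0, 0]
    - [1, 0, 0, 0, 0]
    - [1, 0, 0, 0, 0]

```text
time: 22.52
position: [0.5272, 0.0036, 0.0502]
tool_rot: [3.113, 0.405, -0.058]
ft_force: [0.7, -0.6, -2.4]
grip_width: 0.139
```

```bash
python3 chk.py 15
```

```text
22.525 [0.5272 0.0036 0.0502] 0.13877530071726735 [ 0.67 -0.64 -2.36] yaw 14.82 along 0.0079 lat -0.0001 tilt -0.0368 -0.0027
```

View pics/w15_c160_0.png

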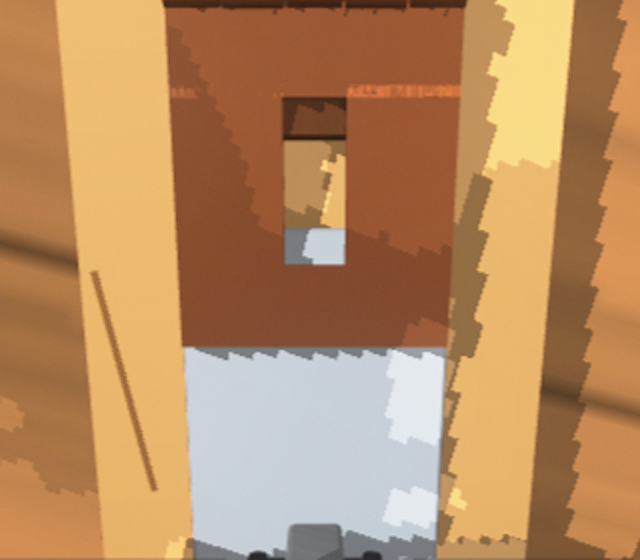

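Request:
play_rows:
  motion:
    - [1, 0, 0, 0.1, 0]
    - [1, 0, 0, 0.06, 0]
    - [1, 0, 0, 0.05, 0]
    - [1, 0, 0, 0, 0]
    - [1, 0, 0, 0, 0]

```text
time: 23.25
position: [0.5272, 0.0036, 0.0485]
tool_rot: [3.113, 0.405, -0.058]
ft_force: [-2.6, -0.7, 3.5]
grip_width: 0.13
```

```bash
python3 -c "
from h import *
s,T=st();print(s['time'],T.round(4),s['ft_force'],s['torque'],s['grip_width'])"
```

```text
23.25 [[ 0.9661  0.2557 -0.0361  0.5272]
 [ 0.2556 -0.9668 -0.0068  0.0036]
 [-0.0367 -0.0026 -0.9993  0.0485]
 [ 0.      0.      0.      1.    ]] [-2.61312095 -0.6641888   3.50108431] [0.00279036 0.51368488 0.02413212] 0.13025091518996246
```

Request:
play_rows:
  motion:
    - [1, -0.02, 0, 0.06, 0]
    - [1, 0, 0, 0.04, 0]
    - [1, 0, 0, 0, 0]
    - [1, 0, 0, 0, 0]
    - [1, 0, 0, 0, 0]

```text
time: 23.88
position: [0.5272, 0.0036, 0.0484]
tool_rot: [3.113, 0.405, -0.057]
ft_force: [-5.5, -1.0, 9.8]
grip_width: 0.134
```

```bash
python3 chk.py 16
```

```text
23.875 [0.5272 0.0036 0.0484] 0.13440047344327985 [-5.55 -1.01  9.84] yaw 14.82 along 0.0079 lat -0.0001 tilt -0.0364 -0.0025
```

View pics/w16_c160_0.png

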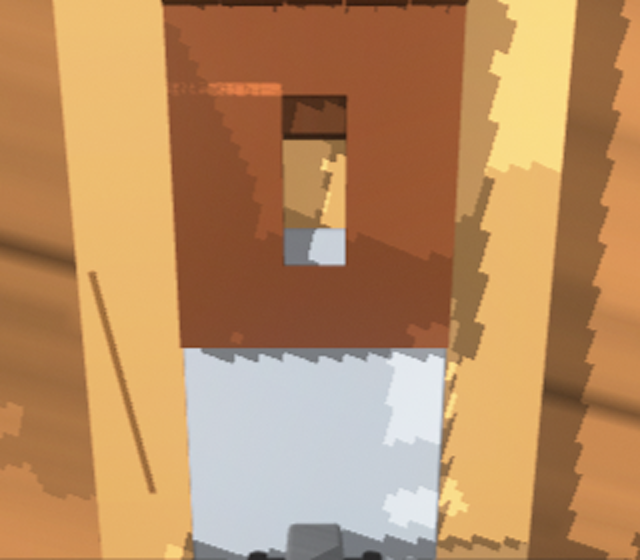

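View pics/s16_c250_170.png

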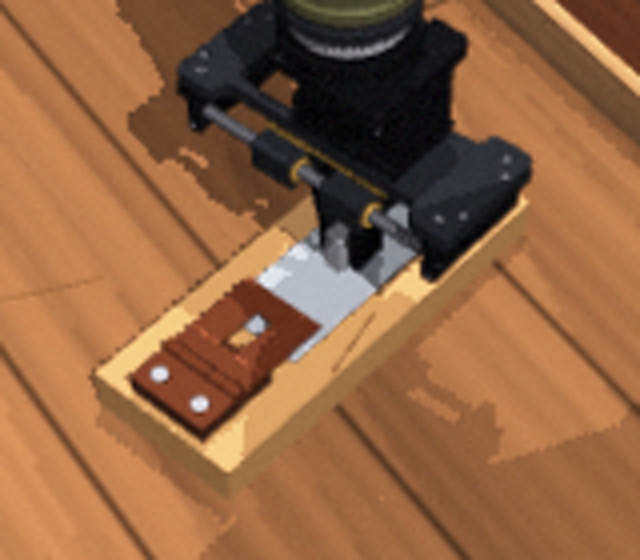

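Request:
play_rows:
  motion:
    - [1, -0.05, 0, 0, 0]
    - [1, 0, 0, 0, 0]
    - [1, 0, 0, 0, 0]
    - [1, 0, 0, 0, 0]

```text
time: 24.48
position: [0.5272, 0.0036, 0.0484]
tool_rot: [3.113, 0.405, -0.055]
ft_force: [-4.1, -0.2, 8.7]
grip_width: 0.135
```

```bash
python3 chk.py 17
python3 - <<'E'
from h import *
s,T=st(); print(s["torque"],s["ft_force"])
f=lambda n,p: np.array(p)/2+[160,0]
q=onz("w17",f(0,[[285,228.5],[346,228.5]]),.037); t=onz("w17",f(0,[[181,348],[447,348]]),.045)
a=np.radians(14.85); u=np.array([np.cos(a),np.sin(a)])
for v in(q,t): d=v.mean(0)[:2]-[.5196,.0017]; print((d@u).round(4),(d@[-u[1],u[0]]).round(4),np.linalg.norm(v[0]-v[1]).round(4))
E
```

```text
24.475 [0.5272 0.0036 0.0484] 0.13524537305985593 [-4.08 -0.17  8.71] yaw 14.82 along 0.0079 lat -0.0001 tilt -0.0353 -0.0024
[ 0.03479749  0.78452391 -0.04077061] [-4.14733774  0.12550997  9.14460777]
0.0878 -0.0002 0.0123
0.0648 0.0001 0.0534
```

View pics/w17.png

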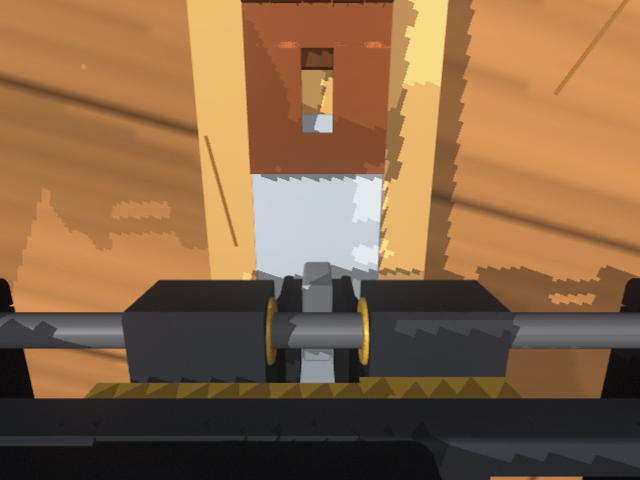

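Request:
play_rows:
  motion:
    - [1, 0, 0, 0.015, 0]
    - [1, 0, 0, 0, 0]
    - [1, 0, 0, 0, 0]
    - [1, 0, 0, 0, 0]
    - [1, 0, 0, 0, 0]
    - [1, 0, 0, 0, 0]

```text
time: 25.32
position: [0.5272, 0.0036, 0.0484]
tool_rot: [3.113, 0.405, -0.056]
ft_force: [-3.3, -0.8, 10.1]
grip_width: 0.136
```

```bash
python3 chk.py 18
python3 - <<'E'
from h import *
import time
for i in range(4): optics.get_image("top"); print(ctrl.get_state()["ft_force"])
crop("s18",250,170,410,310,4); shot("top","t18"); crop("t18",260,190,350,320,5)
E
```

```text
25.325 [0.5272 0.0036 0.0484] 0.13572377287151863 [-3.31 -0.76 10.05] yaw 14.82 along 0.0079 lat -0.0001 tilt -0.0354 -0.0024
[-4.03880569 -0.15961364  9.86028567]
[-2.91059368  0.15561723  9.76528813]
[-4.49336545 -0.46461519  9.95352648]
[-4.057353   -0.0135778   9.58738062]
```

View pics/s18.png

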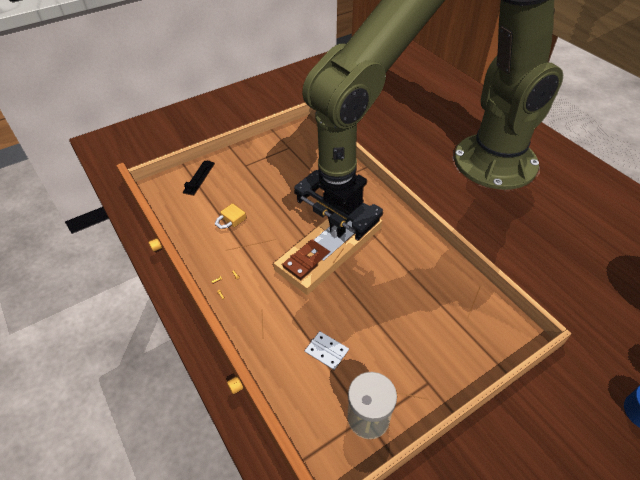

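The plate is held about 23 mm under the strap with a steady 10 N push. The padlock, hinge, latch and canister haven't moved. Handing in.

```bash
python3 -c "
from bench import ticket
print(ticket.close_job())"
```

```text
the job is handed in; nothing more can be done
None
```

The job is handed in at about 25.6 s of the 61 s allowed. The brass insert is in the recess, and the zinc plate is held over it with its front edge under the strap.

**What I did**
- I lowered the insert about 8 mm into the recess, let it drop, and pressed it with the closed fingers to about 20 N. It did not move any further, and the fingertips stopped within about 0.5 mm of the height for fully home.
- I then gripped the plate by its rib, lowered it to just above the rail, slid it under the strap, and pressed it down without letting go.

**Last checks**
- **Overlap:** the plate's front edge is about 23 mm under the strap's free edge (87.8 mm against 64.8 mm from the recess, measured through the strap's slot).
- **Squareness:** the plate is centred on the rail to within about 0.2 mm. Tool yaw is 14.82° against about 14.85° for the rail.
- **Strap:** it lay flat in every picture, and I felt no contact force while sliding.
- **Push:** a steady 9.6 to 10.1 N downward.
- **Other objects:** in the last scene picture, the padlock, hinge, latch and canister are where they started.

**What went less cleanly**
- A 90° turn I tried before pressing the insert ran into the last joint's limit. It left the tool tilted about 2°, and I worked with that tilt to the end. The tilt is mostly about the jaw axis, so it should not tip the gripped plate. The grip height fits a flat plate, but I did not measure its flatness separately.
- A sideways force of about 3 to 4 N remains on the plate along with the push.

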